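# Pack the stone setter's kit into its caddy

### The job

Pack the setter's kit into the wooden caddy, each piece wholly inside the bay lined in its own colour: the red-handled pliers and the yellow-handled graver lying flat and lengthwise in the red and yellow bays, the green-lidded jar and the blue loupe standing upright in the green and blue bays. Set each down gently rather than dropping it, and leave the black-handled pliers and the white-lidded jar where they are: they belong to the next bench.

Things in the scene. Friction and masses are not known exactly. Their poses are not given: they have to be found in the camera images.
- red_pliers: flat hand pliers, shut, lying flat, with red handles and steel jaws; 116 mm long, 14 mm thick. Origin on the underside, below the centre of the steel pivot block (24 x 20 x 14 mm, near the balance point: grip it across y). x points along the jaws (to +58 mm; 15 mm wide, then 9), the two handles run to x = -59 mm and spread to 36 mm over all; z up. About 0.1 kg.
- yellow_graver: engraver's graver lying flat: yellow handle, brass ferrule, thin steel blade; 107 mm long. Origin on the underside at mid-length; x points to the blade's tip (+53 mm), z up. Handle: x = -40 to 0 mm is 22 mm wide, 18 mm high (grip across y at x = -22 mm, the balance point); its end knob, x = -53 to -38, is 28 mm wide, 20 high. Blade 5 mm thick, 6 mm off the surface. About 0.06 kg.
- green_jar: small round glass jar with a green screw lid, standing; 40 mm diameter (glass and lid alike), 45 mm high, the lid being the top 12 mm. Origin at the centre of its underside, z up. About 0.09 kg.
- blue_loupe: watchmaker's eye loupe, a blue round barrel with a lens on top, standing; 34 mm diameter, 30 mm high. Origin at the centre of its underside, z up. About 0.04 kg.
- black_pliers: look-alike to leave alone: flat hand pliers, shut, lying flat, with black handles and steel jaws; 116 mm long, 14 mm thick. Origin on the underside, below the centre of the steel pivot block (24 x 20 x 14 mm, near the balance point: grip it across y). x points along the jaws (to +58 mm; 15 mm wide, then 9), the two handles run to x = -59 mm and spread to 36 mm over all; z up. About 0.1 kg.
- white_jar: look-alike to leave alone: small round glass jar with a white screw lid, standing; 40 mm diameter (glass and lid alike), 45 mm high, the lid being the top 12 mm. Origin at the centre of its underside, z up. About 0.09 kg.
- bay_red: Red pad lining one of the four bays (2 x 2) of a fixed dark-wood caddy. Bay 140 x 70 mm, pad 136 x 66 x 2 mm in its middle. Origin: centre of the pad's underside, 6 mm above the table; things rest 2 mm above it. x along the bay's long side, y across, z up. Wooden lips, 6 mm wide, between and around the bays stand 4 mm above the pads. Bay centres are 76 mm apart across, 146 mm lengthwise.
- bay_yellow: Yellow pad lining one of the four bays (2 x 2) of a fixed dark-wood caddy. Bay 140 x 70 mm, pad 136 x 66 x 2 mm in its middle. Origin: centre of the pad's underside, 6 mm above the table; things rest 2 mm above it. x along the bay's long side, y across, z up. Wooden lips, 6 mm wide, between and around the bays stand 4 mm above the pads. Bay centres are 76 mm apart across, 146 mm lengthwise.
- bay_green: Green pad lining one of the four bays (2 x 2) of a fixed dark-wood caddy. Bay 140 x 70 mm, pad 136 x 66 x 2 mm in its middle. Origin: centre of the pad's underside, 6 mm above the table; things rest 2 mm above it. x along the bay's long side, y across, z up. Wooden lips, 6 mm wide, between and around the bays stand 4 mm above the pads. Bay centres are 76 mm apart across, 146 mm lengthwise.
- bay_blue: Blue pad lining one of the four bays (2 x 2) of a fixed dark-wood caddy. Bay 140 x 70 mm, pad 136 x 66 x 2 mm in its middle. Origin: centre of the pad's underside, 6 mm above the table; things rest 2 mm above it. x along the bay's long side, y across, z up. Wooden lips, 6 mm wide, between and around the bays stand 4 mm above the pads. Bay centres are 76 mm apart across, 146 mm lengthwise.

How it is judged:
By the outcome, as a careful person would: the job done as asked, in the order asked, and still so for the second after the job is handed in, with the robot touching nothing.
It also fails if it takes over 120 s, if anything falls off the work surface, if the arm or the gripper's body presses on something with over 40 N, if the wrist force passes 120 N, or if a joint passes its speed limit or range.

### The arm

A 6-joint arm with a two-finger parallel gripper is mounted at the origin on the work surface. World frame = base frame: x ahead of the robot, y to its left, z up, the work surface at z = 0. Lengths are in m, angles in rad, forces in N, time in s.
With the tool pointing down it reaches from about 0.35 to 0.975 m from the base axis. Payload 4.9 kg.
Tool frame: the origin (TCP) lies between the finger pads; the fingertips stand 25 mm ahead of it and the grasp point (between the pads) lies 6 mm ahead of it (manip.tcp_to_tips is the z of the fingertips in the tool frame, in m); z points along the fingers, y is the line along which they close (so a half turn about z gives the same grasp; the last joint's range is limited). The gripper opens to 85 mm and grips with 20 to 120 N. Pads are 22 mm wide; open, the fingers measure 114 mm over their backs; the gripper's body (76 mm by 85 mm) begins 54 mm behind the grasp point. The pads swing forward as they close: fully open they stand 13 mm farther back than shut.
Start: joints at [-1.46, 0.053, 1.613, -0, 1.476, -0.119], TCP at [0.142, -0.609, 0.256] pointing down, gripper open.
Joint ranges: [-3.01, 3.01], [-1.01, 2.22], [0.06, 2.58], [-1.02, 4.17], [0.09, 2.62], [-3.14, 3.14]. Speed limits (rad/s): [2.57, 2.57, 3.14, 3.14, 3.14, 3.14].

### API

Orientations are given as a unit quaternion [w, x, y, z].
In Python, from plant import manip gives the robot as it stands. The module is installed in compiled form; this text tells all that it offers.
- The arm moves only by the tool arm_command, never from a script. Its argument "moves" is a list of rows, each a list of 3 entries, a list of its own where there are three numbers: the opening, from -1 (shut) to 1 (fully open), then the shift along the tool's x, y, z in units of 0.15 m (1.0 is 0.15 m), then the turn about the tool's z in units of 2 pi rad (1.0 is 2 pi rad). A call has 1 to 20 rows; each row is the pose to reach, as a shift and turn from the pose commanded when the call began, along the tool's axes at that moment, turning the shorter way round; what a row does not reach only later rows make up. A row lasts 1/12 s, in which the tool goes at most 41.7 mm and 7.16 degrees, less where a joint would pass 70% of its speed; a pose out of reach is approached as far as the arm can. A call with a number of a shift or a turn outside -1 to 1 is refused whole. A call with a gripper value outside its range is refused whole. The fingers move at their own pace and stop on an object; the grip force is fixed at half the most. Time passes only in rows, so rows that repeat a pose let the fingers close. It gives the time, the measured TCP pose, the force, the opening and the grip force at its end, in the units of the state.
- manip.state(): the state, without advancing time (a new reading comes with each control period).
- manip.grab_frame(name): name is "scene" or "top" or "wrist"; returns a dict with "frame" (400x640x3 uint8, red, green, blue), "fx", "fy", "cx", "cy" (pixels), "k1" (the pictures are not rectified: a ray, as slopes to the right and down, at radius r is drawn at 1 + k1 r^2 times it, then the intrinsics apply), "R" (3x3) and "t" (3): a world point X has camera coordinates R X + t. Camera axes: x right, y down, z forward; pixel columns grow to the right and rows downward; lengths in m; the calibration is good to about 2 mm. A picture is of the moment at which its call begins. There is no depth.
- manip.job_done(): hands the job in; it is judged then, once.
Trained networks look in a picture, given as the dict that the camera call returned (one of the last four; its "shot" number tells which), for a name from the list of things; names that differ only in an ending like _2 or _b are one class to them, and where a whole thing is asked for, a point or a joint stands for the part that bears it (a point fixed in the world has none). Each returns a list of dicts, best first, with "confidence" (0 to 1); they miss things now and then, are a little off and sometimes report something else, mostly with a low value. They report only what shows in the picture. A call takes as long as a camera call.
- manip.search_frame(picture, target): "extent" ([left, top, right, bottom] in pixels, round what is visible of it).
The state is a dict: "time": time; "joint_pos": joint angles; "joint_vel": joint speeds; "joint_efforts": joint torques, N m; "tool_pos": TCP position; "tool_rot": TCP orientation; "contact_force": force on the tool from outside, world axes, zero at the start; "ft_torque": the same for the moment, N m; "gripper_width": opening from 0.0 (shut) to 1.0 (fully open); "grasp_force": force on a finger pad.
Only numpy, scipy, OpenCV 4.12 (cv2) and the standard library are available. Lean on these libraries where they do the work, as an engineer would, in place of code of your own. Each camera call takes 0.05 s, during which the arm holds its last target. There are 200 camera calls.

## Working session

There is one attempt and no reset: what is moved stays moved. The work goes in short steps, Python scripts to look and compute and a tool call to move; the robot and the scene stay as the last step left them, time stands still between calls to the robot, and variables do not carry over. Pictures are saved under pics/ and viewed, at most 17 in all, crops included, and the job is handed in when it is done.

Besides the shell and the picture viewer there is one more tool, called after "Call:" as a command line: name --argument value ..., lists and objects as JSON in quotes. arm_command: Moves the arm, as the interface text tells. Shifts and turns lie within -1 to 1; 1 stands for 0.15 m of shift or 2 pi rad of turn. Its arguments: {"type":"object","properties":{"moves":{"type":"array"}},"required":["moves"]}

```bash
mkdir -p pics
cat > h.py <<'E'
import numpy as np, cv2
from plant import manip
NAMES=["red_pliers","yellow_graver","green_jar","blue_loupe","black_pliers","white_jar","bay_red","bay_yellow","bay_green","bay_blue"]
def K(p): return np.array([[p["fx"],0,p["cx"]],[0,p["fy"],p["cy"]],[0,0,1]]),np.array([p["k1"],0,0,0,0.])
def back(p,uv,z):
    k,d=K(p); uv=np.atleast_2d(np.array(uv,float))
    n=cv2.undistortPoints(uv[:,None],k,d)[:,0]
    R=np.array(p["R"]);t=np.array(p["t"]);C=-R.T@t
    r=np.c_[n,np.ones(len(n))]@R
    return C+r*((z-C[2])/r[:,2])[:,None]
def proj(p,X):
    k,d=K(p); return cv2.projectPoints(np.atleast_2d(np.array(X,float)),cv2.Rodrigues(np.array(p["R"]))[0],np.array(p["t"],float),k,d)[0][:,0]
def save(p,n): cv2.imwrite("pics/"+n,p["frame"][:,:,::-1])
E
python3 - <<'E'
from h import *
np.set_printoptions(precision=4,suppress=True)
print(manip.state(), manip.tcp_to_tips)
for c in ["top","scene"]:
    p=manip.grab_frame(c); save(p,c+"0.png")
    print(c,p["fx"],p["k1"],-np.array(p["R"]).T@p["t"])
    for n in NAMES:
        for r in manip.search_frame(p,n)[:2]:
            e=r["extent"];print(n,round(r["confidence"],2),np.round(e,1),back(p,[(e[0]+e[2])/2,(e[1]+e[3])/2],.008)[0])
E
```

```text
{'time': 0.0, 'joint_pos': array([-1.46  ,  0.0534,  1.6143, -0.    ,  1.476 , -0.119 ]), 'joint_vel': array([-0.0018,  0.0006, -0.    , -0.0004,  0.0006,  0.0022]), 'joint_efforts': array([  0.0007, -39.3683, -37.0171,  -0.0001,   0.007 ,  -0.    ]), 'tool_pos': array([ 0.1423, -0.608 ,  0.255 ]), 'tool_rot': array([-0.001 ,  0.9934,  0.1147,  0.    ]), 'contact_force': array([0.0385, 0.5148, 0.3169]), 'ft_torque': array([-0.0017, -0.0471, -0.0092]), 'grasp_force': 0.0, 'gripper_width': 0.9965395530107883} 0.025
top 477.05397012919065 0.02069825097591049 [ 0.3078 -0.003   1.0798]
red_pliers 0.79 [451.1 155.9 474.4 202. ] [ 0.5838 -0.3746  0.008 ]
yellow_graver 0.87 [389.3 234.  414.  258.4] [ 0.4333 -0.2193  0.008 ]
green_jar 0.64 [314.1 158.8 328.9 180.4] [ 0.6203 -0.0475  0.008 ]
green_jar 0.32 [122.3 186.8 186.5 218.1] [0.5581 0.3388 0.008 ]
blue_loupe 0.54 [455.2 231.5 476.5 247.5] [ 0.4424 -0.3654  0.008 ]
blue_loupe 0.48 [385.8 228.8 413.8 258.7] [ 0.439  -0.2156  0.008 ]
black_pliers 0.92 [312.6 213.6 343.2 261.7] [ 0.4598 -0.0542  0.008 ]
black_pliers 0.5 [182.2 224.9 248.1 
[... 592 characters left out ...]
317.5] [ 0.5847 -0.3693  0.008 ]
yellow_graver 0.77 [229.7 222.9 252.2 236.8] [ 0.4379 -0.2138  0.008 ]
green_jar 0.77 [322.4 215.5 335.9 238.6] [ 0.612  -0.0343  0.008 ]
blue_loupe 0.64 [193.  258.  207.9 271.2] [ 0.4434 -0.3606  0.008 ]
black_pliers 0.49 [276.6 192.1 293.9 223.2] [ 0.4732 -0.0741  0.008 ]
black_pliers 0.22 [274.3 257.  295.2 281.1] [ 0.6168 -0.2129  0.008 ]
white_jar 0.66 [274.6 257.6 291.7 280.8] [ 0.614  -0.2162  0.008 ]
bay_red 0.84 [378.  134.5 419.1 164.7] [0.5724 0.3364 0.008 ]
bay_yellow 0.75 [359.6 121.3 399.1 151.4] [0.4902 0.3394 0.008 ]
bay_yellow 0.52 [341.3 153.  382.2 189.3] [0.5451 0.1859 0.008 ]
bay_blue 0.92 [328.5 139.8 369.7 172.4] [0.4754 0.2053 0.008 ]
```

View pics/top0.png

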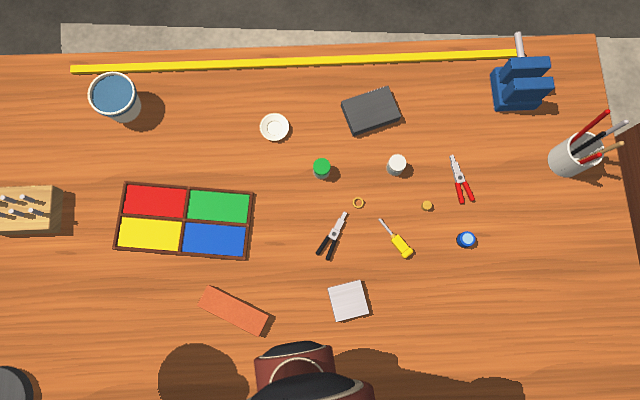

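View pics/scene0.png

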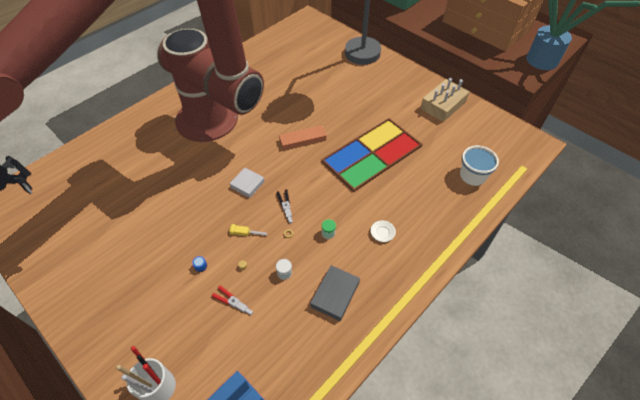

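The top view shows the caddy at around (185,220), with red top left, green top right, yellow bottom left and blue bottom right. The red pliers are at (462,180), graver (398,240), green jar (322,168), loupe (467,240), black pliers (332,237) and white jar (397,165). The scene view agrees. Next I segment the colours for precise poses.

```bash
cat >> h.py <<'E'
HS={"red":[(0,8),(172,180)],"yellow":[(22,32)],"green":[(45,80)],"blue":[(100,120)]}
def cmask(p,c,box,s=130,v=60):
    h=cv2.cvtColor(p["frame"],cv2.COLOR_RGB2HSV); m=np.zeros(h.shape[:2],np.uint8)
    for a,b in HS[c]: m|=cv2.inRange(h,(a,s,v),(b,255,255))
    k=np.zeros_like(m); l,t,r,b=[int(x) for x in box]; t=max(t,0);l=max(l,0); k[t:b,l:r]=m[t:b,l:r]
    n,lab,st,ce=cv2.connectedComponentsWithStats(k)
    return k,sorted([(st[i,4],ce[i],lab==i) for i in range(1,n)],key=lambda q:-q[0])
def axis(p,m,z):
    v,u=np.nonzero(m); P=back(p,np.c_[u,v],z)[:,:2]; c=P.mean(0); w,V=np.linalg.eigh(np.cov((P-c).T))
    a=V[:,1]; s=(P-c)@a; q=(P-c)@V[:,0]
    return c,np.degrees(np.arctan2(a[1],a[0])),np.percentile(s,[0,100]),np.ptp(q)
E
python3 - <<'E'
from h import *
np.set_printoptions(precision=4,suppress=True)
p=manip.grab_frame("top"); ps=manip.grab_frame("scene")
for c,b,bs in [("red",(115,180,190,225),(340,115,425,195)),("yellow",(112,210,188,255),(340,115,425,195)),("green",(182,185,255,226),(320,115,425,195)),("blue",(178,218,252,262),(320,115,425,195))]:
    for q,bb in ((p,b),(ps,bs)):
        k,cs=cmask(q,c,bb); print("bay",c,axis(q,cs[0][2],.008))
for c,b,z,bs in [("red",(440,150,480,210),.012,(205,275,260,325)),("yellow",(375,215,420,265),.015,(220,215,262,242)),("green",(305,150,335,185),.045,(315,210,345,235)),("blue",(450,225,485,255),.025,(185,250,215,276))]:
    for q,bb in ((p,b),(ps,bs)):
        k,cs=cmask(q,c,bb)
        print(c,[ (s,ce,back(q,ce,z)[0][:2]) for s,ce,_ in cs[:2] if s>8],axis(q,k>0,z))
I=lambda q,l,t,r,b,s: cv2.resize(q["frame"][t:b,l:r],None,fx=s,fy=s,interpolation=cv2.INTER_CUBIC)
cv2.imwrite("pics/crop1.png",I(p,365,145,495,265,6)[:600,:,::-1][:, :780])
E
```

```text
bay red (array([0.5623, 0.3386]), np.float64(82.64391909953606), array([-0.0691,  0.069 ]), np.float64(0.06928575229225026))
bay red (array([0.5641, 0.3361]), np.float64(82.67027053326574), array([-0.0711,  0.0736]), np.float64(0.07238966527464413))
bay yellow (array([0.4862, 0.3484]), np.float64(82.62959671516874), array([-0.0677,  0.0685]), np.float64(0.06555109757479805))
bay yellow (array([0.4889, 0.3464]), np.float64(82.92221233961152), array([-0.0675,  0.0702]), np.float64(0.06883167175979207))
bay green (array([0.5431, 0.1942]), np.float64(82.66939346116109), array([-0.0678,  0.0683]), np.float64(0.06630005666074085))
bay green (array([0.5448, 0.1928]), np.float64(82.4471621340434), array([-0.0648,  0.0673]), np.float64(0.06156728129176285))
bay blue (array([0.4677, 0.2045]), np.float64(82.6639695833718), array([-0.0685,  0.0684]), np.float64(0.0664134513104401))
bay blue (array([0.4691, 0.2027]), np.float64(82.5209365684632), array([-0.0661,  0.0685]), np.float64(0.06498109397845644))
red [(np.int32(119), array([459.2521, 192.7731]), array([ 0.5503, -0.3615])), (np.int32(114)
[... 953 characters left out ...]
0.046 ]), np.float64(163.39634002960725), array([-0.0201,  0.0193]), np.float64(0.03729380287359262))
green [(np.int32(118), array([328.4322, 225.7712]), array([ 0.6233, -0.0501]))] (array([ 0.6233, -0.0501]), np.float64(123.72741157595736), array([-0.0183,  0.0189]), np.float64(0.032434833724052176))
blue [(np.int32(122), array([464.041 , 239.4672]), array([ 0.4405, -0.3557]))] (array([ 0.4405, -0.3557]), np.float64(103.55400815083192), array([-0.024 ,  0.0162]), np.float64(0.03193015417337698))
blue [(np.int32(68), array([200.25  , 266.3088]), array([ 0.4569, -0.367 ]))] (array([ 0.4569, -0.3669]), np.float64(61.798211909320415), array([-0.0168,  0.014 ]), np.float64(0.031631492593419235))
```

View pics/crop1.png

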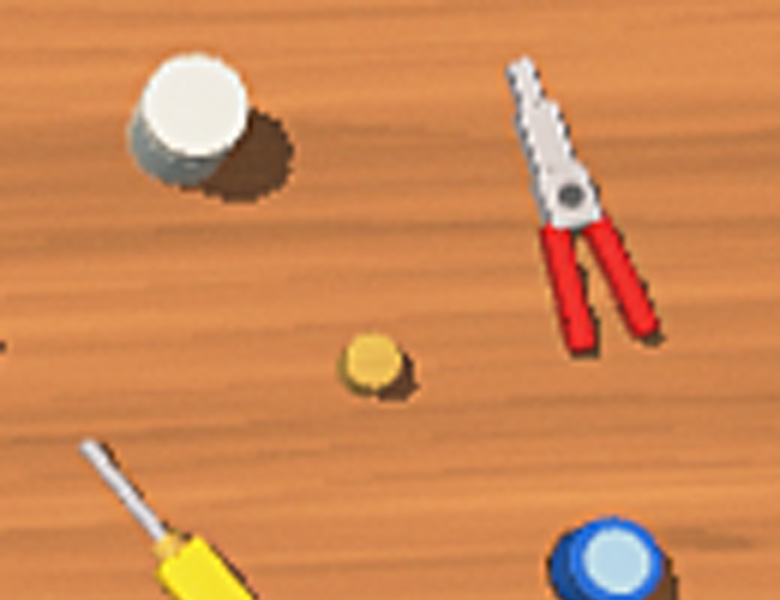

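The crop shows the pliers' pivot at about px (460.3,177.5) and jaw tip at (451.8,155.8), with the handles below. The graver's tip is at (380,218).

```bash
cat >> h.py <<'E'
from scipy.spatial.transform import Rotation as Ro
def psi():
    q=manip.state()["tool_rot"]; M=Ro.from_quat([q[1],q[2],q[3],q[0]]).as_matrix(); return np.degrees(np.arctan2(M[1,0],M[0,0])),M
def go(target,ang,name=""):
    s=manip.state(); a,M=psi(); d=M.T@(np.array(target)-s["tool_pos"])/.15
    t=(a-ang+180)%360-180
    if abs(t)>90 and False: pass
    j1=np.arctan2(target[1],target[0]); print(name,"shift",d.round(3),"turn",round(t/360,4),"norm mm",round(np.linalg.norm(d)*150),"j6~",round(j1+np.pi/2-np.radians(ang),2))
E
python3 - <<'E'
from h import *
np.set_printoptions(precision=4,suppress=True)
p=manip.grab_frame("top")
P=back(p,[[460.3,177.5],[451.8,155.8],[463.7,191.8]],.014)[:,:2]; print(P, np.degrees(np.arctan2(*(P[1]-P[2])[::-1])))
G=back(p,[[380,218],[401.3,246.1]],.01)[:,:2]; print(G,np.degrees(np.arctan2(*(G[0]-G[1])[::-1])))
print(psi()[0]); go([P[0][0],P[0][1],.2],15,"pliers hover")
w=manip.grab_frame("wrist"); _,M=psi(); C=-np.array(w["R"]).T@w["t"]; print("wristcam in tool",M.T@(C-manip.state()["tool_pos"]),M.T@np.array(w["R"])[2],w["fx"])
E
```

```text
[[ 0.586  -0.3673]
 [ 0.6392 -0.3534]
 [ 0.5517 -0.3713]] 11.564582765776738
[[ 0.4995 -0.1751]
 [ 0.4333 -0.2181]] 33.03010429477213
13.167593767697062
pliers hover shift [ 3.246 -0.892  0.375] turn -0.0051 norm mm 508 j6~ 0.75
wristcam in tool [ 0.0685 -0.0001 -0.1174] [-0.2631 -0.0014  0.9648] 333.8934199751726
```

Call:
arm_command --moves '[[1, [1, -0.25, 0.1], 0], [1, [1, -0.25, 0.1], 0], [1, [1, -0.25, 0.1], 0], [1, [1, -0.25, 0.1], 0]]'

```text
time: 1.63
tool_pos: [0.282, -0.5363, 0.241]
tool_rot: [-0.0, 0.993, 0.115, 0.0]
contact_force: [-0.4, -1.3, -0.7]
gripper_width: 1.0
grasp_force: 0.0
```

Call:
arm_command --moves '[[1, [1, -0.25, 0.1], 0], [1, [1, -0.25, 0.1], 0], [1, [1, -0.25, 0.1], 0], [1, [1, -0.25, 0.1], 0]]'

```text
time: 1.97
tool_pos: [0.4199, -0.4652, 0.226]
tool_rot: [-0.0, 0.993, 0.115, 0.0]
contact_force: [1.2, -0.8, -0.1]
gripper_width: 1.0
grasp_force: 0.0
```

Call:
arm_command --moves '[[1, [1, -0.39, 0.1], 0], [1, [1, -0.39, 0.1], 0], [1, [1, -0.39, 0.1], 0], [1, [1, -0.39, 0.1], 0], [1, [1, -0.39, 0.1], 0]]'

```text
time: 2.38
tool_pos: [0.5543, -0.3715, 0.2103]
tool_rot: [-0.001, 0.993, 0.118, 0.001]
contact_force: [-0.4, -0.5, -0.1]
gripper_width: 0.999
grasp_force: 0.0
```

Run:
```python
from h import *
np.set_printoptions(precision=4,suppress=True)
s=manip.state();print(s["time"],s["tool_pos"],s["joint_pos"],psi()[0])
w=manip.grab_frame("wrist"); save(w,"w1.png")
for c,z in(("red",.012),("yellow",.012),("blue",.025)):
    k,cs=cmask(w,c,(0,0,640,400)); 
    print(c,[(a,ce,back(w,ce,z)[0]) for a,ce,_ in cs[:3] if a>50])
for n in ("red_pliers","yellow_graver","blue_loupe"):
    print(n,[(r["confidence"],np.round(r["extent"])) for r in manip.search_frame(w,n)[:2]])
```

```text
2.3833 [ 0.5543 -0.3715  0.2103] [-0.7029  0.181   1.5515  0.0027  1.4098  0.6315] 13.52282798743576
red [(np.int32(519), array([339.2351, 177.3931]), array([ 0.5587, -0.3827,  0.012 ])), (np.int32(517), array([317.1489, 177.1489]), array([ 0.5539, -0.362 ,  0.012 ])), (np.int32(308), array([628.5682, 226.4318]), array([ 0.5799, -0.6927,  0.012 ]))]
yellow [(np.int32(1315), array([158.0913, 252.4008]), array([ 0.4372, -0.2182,  0.012 ]))]
blue [(np.int32(609), array([292.6207, 274.1412]), array([ 0.4539, -0.3602,  0.025 ])), (np.int32(328), array([598.1098,   4.5366]), array([ 0.7606, -0.5608,  0.025 ])), (np.int32(57), array([539.6316,   3.7193]), array([ 0.7464, -0.5098,  0.025 ]))]
red_pliers [(0.72, array([309.,  78., 343., 200.]))]
yellow_graver [(0.8, array([121., 185., 182., 279.]))]
blue_loupe [(0.64, array([275., 257., 311., 299.]))]
```

View pics/w1.png

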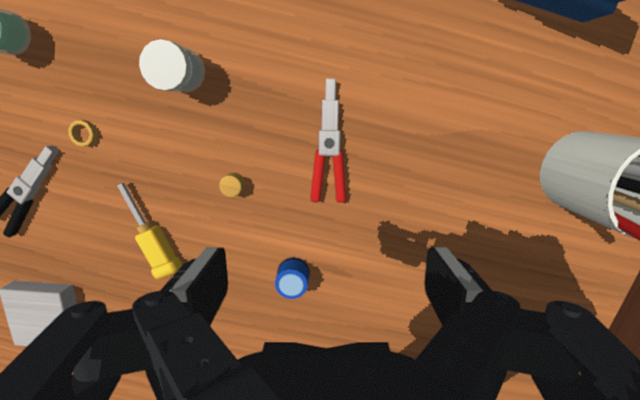

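The wrist view shows the pliers' pivot at (329,143), jaw tip at (331,80) and handles at about (328,177). The loupe is at (292,278), and the graver runs from tip (122,185) to knob (165,270).

Run:
```python
from h import *
np.set_printoptions(precision=4,suppress=True)
w=manip.grab_frame("wrist")
P=back(w,[[329.3,143],[331,81],[328.2,177.3]],.012)[:,:2];print(P,[np.degrees(np.arctan2(*(P[1]-P[i])[::-1])) for i in (0,2)],np.linalg.norm(P[1]-P[0]))
go([*P[0],.06],12.5,"pl above"); go([*P[0],.013+.003],12.5,"pl")
```

```text
[[ 0.5836 -0.3714]
 [ 0.6383 -0.3601]
 [ 0.5511 -0.378 ]] [np.float64(11.65457464009174), np.float64(11.557235062436307)] 0.055928845300453146
pl above shift [0.23  0.016 1.01 ] turn 0.0017 norm mm 155 j6~ 0.79
pl shift [0.23  0.016 1.303] turn 0.0017 norm mm 199 j6~ 0.79
```

Call:
arm_command --moves '[[1, [0.2, 0.035, 0.5], 0.005], [1, [0.2, 0.035, 0.95], 0.005], [1, [0.2, 0.035, 0.95], 0.005], [1, [0.2, 0.035, 0.95], 0.005], [1, [0.2, 0.035, 0.95], 0.005]]'

```text
time: 3.05
tool_pos: [0.5761, -0.3725, 0.0612]
tool_rot: [-0.004, 0.995, 0.098, -0.004]
contact_force: [-1.3, 0.3, -1.5]
gripper_width: 0.998
grasp_force: 0.0
```

Run:
```python
from h import *
np.set_printoptions(precision=4,suppress=True)
s=manip.state();print(s["time"],s["tool_pos"],psi()[0])
w=manip.grab_frame("wrist"); save(w,"w2.png")
print(proj(w,[[.5845,-.3695,.014]]))
k,cs=cmask(w,"red",(0,0,640,400)); print([(a,ce,back(w,ce,.012)[0]) for a,ce,_ in cs[:2] if a>50])
```

```text
3.05 [ 0.5761 -0.3725  0.0612] 11.262449524998125
[[324.9934 222.8323]]
[(np.int32(1423), array([339.6992, 266.9621]), array([ 0.56  , -0.3826,  0.012 ])), (np.int32(1370), array([301.7314, 268.1818]), array([ 0.5551, -0.3622,  0.012 ]))]
```

View pics/w2.png

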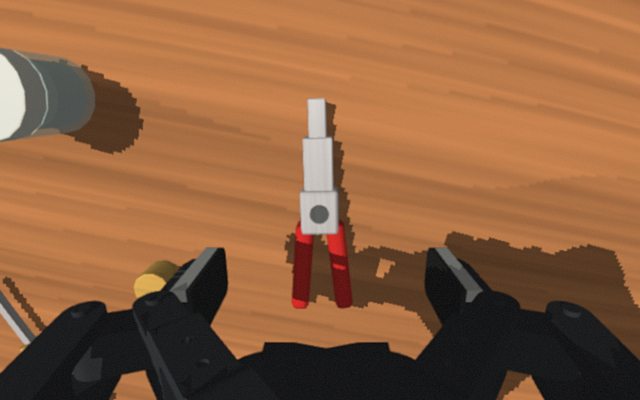

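The wrist view shows the pivot disc at (319,213) with the pliers between the fingers, and the cork clear of the left finger's path. I'll let the arm settle and re-measure.

Call:
arm_command --moves '[[1, [0, 0, 0], 0], [1, [0, 0, 0], 0], [1, [0, 0, 0], 0]]'

```text
time: 3.35
tool_pos: [0.5818, -0.3761, 0.0726]
tool_rot: [0.002, 0.995, 0.099, 0.002]
contact_force: [-1.0, -0.3, 0.9]
gripper_width: 1.001
grasp_force: 0.0
```

Run:
```python
from h import *
np.set_printoptions(precision=4,suppress=True)
s=manip.state();print(s["time"],s["tool_pos"],psi()[0],s["tool_rot"])
w=manip.grab_frame("wrist")
k,cs=cmask(w,"red",(0,0,640,400)); print([(a,ce,back(w,ce,.012)[0]) for a,ce,_ in cs[:2] if a>50])
h=cv2.cvtColor(w["frame"],cv2.COLOR_RGB2HSV); g=(w["frame"].max(2)<120)&(h[...,1]<70); g[:150]=0;g[300:]=0;g[:,:290]=0;g[:,350:]=0
n,lab,st,ce=cv2.connectedComponentsWithStats(g.astype(np.uint8)); i=1+st[1:,4].argmax(); P=back(w,ce[i],.014)[0]; print(st[i],ce[i],P)
a=11.6; go([*P[:2],.028],a,"grasp")
```

```text
3.35 [ 0.5818 -0.3761  0.0726] 11.323862721761744 [0.0021 0.9951 0.0987 0.002 ]
[(np.int32(1257), array([329.8051, 266.7208]), array([ 0.5599, -0.3827,  0.012 ])), (np.int32(1216), array([294.111 , 268.7796]), array([ 0.5545, -0.3623,  0.012 ]))]
[302 209  16  17 218] [309.7294 216.7661] [ 0.5887 -0.3654  0.014 ]
grasp shift [ 0.059 -0.06   0.295] turn -0.0007 norm mm 46 j6~ 0.81
```

Call:
arm_command --moves '[[1, [0, 0, 0], 0], [1, [0, 0, 0], 0], [1, [0, 0, 0], 0], [1, [0, 0, 0], 0], [1, [0, 0, 0], 0], [1, [0, 0, 0], 0]]'

```text
time: 3.9
tool_pos: [0.5805, -0.3742, 0.0687]
tool_rot: [-0.0, 0.995, 0.099, -0.0]
contact_force: [0.2, 0.2, 0.1]
gripper_width: 0.997
grasp_force: 0.0
```

Run:
```python
from h import *
np.set_printoptions(precision=4,suppress=True)
for i in range(4):
    w=manip.grab_frame("wrist");s=manip.state();print(s["time"],s["tool_pos"],psi()[0])
    h=cv2.cvtColor(w["frame"],cv2.COLOR_RGB2HSV); g=(w["frame"].max(2)<120)&(h[...,1]<70); g[:150]=0;g[300:]=0;g[:,:280]=0;g[:,350:]=0
    n,lab,st,ce=cv2.connectedComponentsWithStats(g.astype(np.uint8)); i=1+st[1:,4].argmax(); P=back(w,ce[i],.014)[0]; print(ce[i],P)
go([*P[:2],.028],11.6,"grasp")
```

```text
3.95 [ 0.5805 -0.3743  0.0687] 11.371641119746599
[313.7662 217.1039] [ 0.5887 -0.3655  0.014 ]
4.0 [ 0.5805 -0.3743  0.0687] 11.366745077620502
[313.7328 217.1207] [ 0.5887 -0.3655  0.014 ]
4.05 [ 0.5805 -0.3743  0.0687] 11.367467082197065
[313.687  217.1043] [ 0.5887 -0.3654  0.014 ]
4.1 [ 0.5805 -0.3743  0.0687] 11.369424276769308
[313.6507 217.0961] [ 0.5887 -0.3654  0.014 ]
grasp shift [ 0.065 -0.047  0.271] turn -0.0006 norm mm 42 j6~ 0.81
```

Call:
arm_command --moves '[[1, [0.06, -0.045, 0.07], 0], [1, [0.06, -0.045, 0.14], 0], [1, [0.06, -0.045, 0.2], 0], [1, [0.06, -0.045, 0.24], 0], [1, [0.06, -0.045, 0.27], 0], [1, [0.06, -0.045, 0.27], 0], [1, [0.06, -0.045, 0.27], 0], [1, [0.06, -0.045, 0.27], 0], [-1, [0.06, -0.045, 0.27], 0], [-1, [0.06, -0.045, 0.27], 0], [-1, [0.06, -0.045, 0.27], 0], [-1, [0.06, -0.045, 0.27], 0], [-1, [0.06, -0.045, 0.27], 0], [-1, [0.06, -0.045, 0.27], 0], [-1, [0.06, -0.045, 0.27], 0], [-1, [0.06, -0.045, 0.27], 0]]'

```text
time: 5.43
tool_pos: [0.5883, -0.3662, 0.029]
tool_rot: [0.0, 0.995, 0.099, 0.0]
contact_force: [0.1, 0.0, 3.3]
gripper_width: 0.244
grasp_force: 58.2
```

Call:
arm_command --moves '[[-1, [0, 0, -0.03], 0], [-1, [0, 0, -0.1], 0], [-1, [0, 0, -0.25], 0], [-1, [0, 0, -0.42], 0], [-1, [0, 0, -0.6], 0], [-1, [0, 0, -0.72], 0], [-1, [0, 0, -0.8], 0], [-1, [0, 0, -0.8], 0]]'

```text
time: 6.1
tool_pos: [0.5895, -0.367, 0.1527]
tool_rot: [0.002, 0.995, 0.099, 0.002]
contact_force: [0.4, -0.5, 0.3]
gripper_width: 0.246
grasp_force: 58.6
```

Call:
arm_command --moves '[[-1, [0.02, -0.12, 0], 0], [-1, [0.05, -0.31, 0], 0], [-1, [0.08, -0.51, 0], 0], [-1, [0.12, -0.72, 0], 0], [-1, [0.15, -0.93, 0], 0]]'

```text
time: 6.52
tool_pos: [0.5814, -0.223, 0.1461]
tool_rot: [-0.001, 0.995, 0.099, -0.001]
contact_force: [0.9, 0.7, -0.9]
gripper_width: 0.247
grasp_force: 58.6
```

Call:
arm_command --moves '[[-1, [0.03, -0.21, 0], 0], [-1, [0.06, -0.42, 0], 0], [-1, [0.09, -0.62, 0], 0], [-1, [0.13, -0.82, 0], 0], [-1, [0.16, -1, 0], 0]]'

```text
time: 6.93
tool_pos: [0.5752, -0.0708, 0.1463]
tool_rot: [-0.001, 0.995, 0.099, -0.001]
contact_force: [0.7, -0.7, -0.9]
gripper_width: 0.252
grasp_force: 58.6
```

Call:
arm_command --moves '[[-1, [0.03, -0.21, 0], 0], [-1, [0.06, -0.42, 0], 0], [-1, [0.09, -0.62, 0], 0], [-1, [0.13, -0.82, 0], 0], [-1, [0.16, -1, 0], 0]]'

```text
time: 7.35
tool_pos: [0.5691, 0.0806, 0.1464]
tool_rot: [-0.0, 0.995, 0.099, -0.001]
contact_force: [0.9, -0.2, -0.7]
gripper_width: 0.241
grasp_force: 58.6
```

Call:
arm_command --moves '[[-1, [0.03, -0.21, 0], 0], [-1, [0.06, -0.42, 0], 0], [-1, [0.09, -0.62, 0], 0], [-1, [0.13, -0.82, 0], 0], [-1, [0.15, -0.92, 0], 0]]'

```text
time: 7.77
tool_pos: [0.5638, 0.2213, 0.1464]
tool_rot: [-0.0, 0.995, 0.1, -0.001]
contact_force: [-0.4, -0.1, -0.9]
gripper_width: 0.245
grasp_force: 58.6
```

Call:
arm_command --moves '[[-1, [0.03, -0.15, 0], -0.02], [-1, [0.06, -0.3, 0], -0.04], [-1, [0.09, -0.45, 0], -0.06], [-1, [0.11, -0.6, 0], -0.08], [-1, [0.13, -0.7, 0], -0.1], [-1, [0.14, -0.78, 0], -0.12], [-1, [0.14, -0.78, 0], -0.14], [-1, [0.14, -0.78, 0], -0.16], [-1, [0.14, -0.78, 0], -0.18], [-1, [0.14, -0.78, 0], -0.198], [-1, [0.14, -0.78, 0], -0.198], [-1, [0.14, -0.78, 0], -0.198], [-1, [0.14, -0.78, 0], -0.198], [-1, [0.14, -0.78, 0], -0.198]]'

```text
time: 8.93
tool_pos: [0.5628, 0.3371, 0.1478]
tool_rot: [-0.0, 0.752, 0.66, -0.0]
contact_force: [0.2, 0.3, -1.7]
gripper_width: 0.243
grasp_force: 58.6
```

Run:
```python
from h import *
np.set_printoptions(precision=4,suppress=True)
w=manip.grab_frame("wrist"); save(w,"w3.png"); s=manip.state();print(s["time"],s["tool_pos"],psi()[0],s["gripper_width"],s["grasp_force"],s["joint_pos"])
for c in HS:
    k,cs=cmask(w,c,(0,0,640,400)); print(c,[axis(w,m,.008) for a,_,m in cs[:2] if a>3000])
go([.5627,.3375,.04],82.65,"place")
```

```text
8.9833 [0.5628 0.3372 0.148 ] 82.56410070633777 0.2513341533222485 58.59726356808096 [ 0.4265  0.2095  1.6271 -0.      1.3054  0.5563]
red [(array([0.5683, 0.363 ]), np.float64(85.26664655353538), array([-0.0903,  0.0464]), np.float64(0.07197366399635372))]
yellow [(array([0.4901, 0.3548]), np.float64(81.60322946869728), array([-0.0737,  0.0634]), np.float64(0.06785422564598417))]
green []
blue []
place shift [ 0.002 -0.001  0.72 ] turn -0.0002 norm mm 108 j6~ 0.67
```

View pics/w3.png

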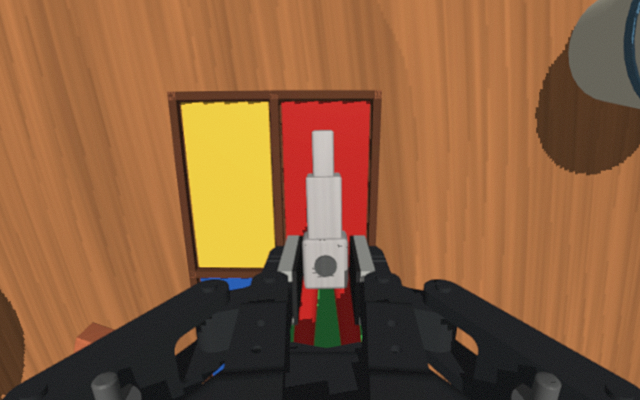

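The wrist view shows the held pliers aligned with and inside the red bay (pad about x 280–372), so I lower them.

Call:
arm_command --moves '[[-1, [0, 0, 0.15], 0], [-1, [0, 0, 0.3], 0], [-1, [0, 0, 0.45], 0], [-1, [0, 0, 0.55], 0], [-1, [0, 0, 0.62], 0], [-1, [0, 0, 0.67], 0], [-1, [0, 0, 0.7], 0], [-1, [0, 0, 0.715], 0], [-1, [0, 0, 0.725], 0], [-1, [0, 0, 0.73], 0], [-1, [0, 0, 0.735], 0], [-1, [0, 0, 0.735], 0], [-1, [0, 0, 0.735], 0], [-1, [0, 0, 0.735], 0]]'

```text
time: 10.15
tool_pos: [0.5632, 0.3375, 0.0385]
tool_rot: [0.0, 0.751, 0.66, 0.0]
contact_force: [-0.8, 0.3, -1.5]
gripper_width: 0.244
grasp_force: 58.7
```

Call:
arm_command --moves '[[-1, [0, 0, 0.004], 0], [-1, [0, 0, 0.008], 0], [-1, [0, 0, 0.01], 0], [-1, [0, 0, 0.01], 0], [-1, [0, 0, 0.01], 0]]'

```text
time: 10.57
tool_pos: [0.5631, 0.3375, 0.037]
tool_rot: [0.0, 0.751, 0.66, 0.0]
contact_force: [-1.1, -0.2, 1.6]
gripper_width: 0.246
grasp_force: 59.1
```

Call:
arm_command --moves '[[-0.4, [0, 0, 0], 0], [-0.3, [0, 0, 0], 0], [-0.2, [0, 0, 0], 0], [-0.1, [0, 0, 0], 0], [-0.1, [0, 0, 0], 0], [-0.1, [0, 0, -0.05], 0], [-0.1, [0, 0, -0.15], 0], [-0.1, [0, 0, -0.3], 0], [-0.1, [0, 0, -0.5], 0], [0.2, [0, 0, -0.7], 0], [1, [0, 0, -0.8], 0], [1, [0, 0, -0.8], 0], [1, [0, 0, -0.8], 0]]'

```text
time: 11.65
tool_pos: [0.5636, 0.3377, 0.1584]
tool_rot: [0.0, 0.751, 0.66, 0.002]
contact_force: [0.1, 0.1, -0.1]
gripper_width: 0.98
grasp_force: 0.0
```

Run:
```python
from h import *
np.set_printoptions(precision=4,suppress=True)
w=manip.grab_frame("wrist"); save(w,"w4.png"); s=manip.state();print(s["time"],s["tool_pos"],psi()[0],s["gripper_width"],s["contact_force"])
go([.4372-.003,-.2182,.2],33,"graver")
```

```text
11.7 [0.5626 0.3372 0.1562] 82.64644287665485 0.9969636821036171 [ 0.1176  0.6804 -1.0094]
graver shift [-3.782 -0.375 -0.291] turn 0.1379 norm mm 572 j6~ 0.53
```

View pics/w4.png

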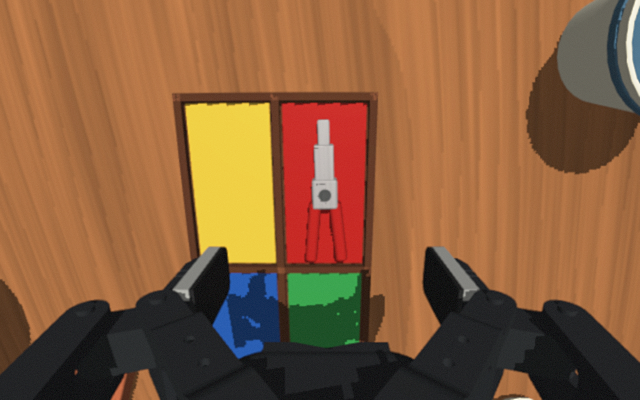

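The pliers lie lengthwise in the red bay, with the jaw tip at (323,120) and handle ends at about (327,262), close to the near pad edge at about 265. I'll check that margin numerically.

Run:
```python
from h import *
np.set_printoptions(precision=4,suppress=True)
w=manip.grab_frame("wrist")
u=np.array([np.cos(np.radians(82.65)),np.sin(np.radians(82.65))])
b=np.array([.563,.3375])
f=lambda n,uv,z: print(n,(back(w,uv,z)[:,:2]-b)@u,(back(w,uv,z)[:,:2]-b)@np.array([-u[1],u[0]]))
f("pad far/near mid",[[325,102],[322,264.5]],.008)
f("tip, pivot, handle ends",[[323,120],[324.5,195.5],[312,262],[341,261]],.018)
f("same lower",[[323,120],[324.5,195.5],[312,262],[341,261]],.008)
f("green pad",[[322,272]],.008)
t=manip.grab_frame("top"); k,cs=cmask(t,"red",(112,178,190,226)); 
cv2.imwrite("pics/crop2.png",cv2.resize(t["frame"][170:270,100:260],None,fx=5,fy=5,interpolation=cv2.INTER_CUBIC)[:,:,::-1])
```

```text
pad far/near mid [ 0.0699 -0.0671] [-0.0006  0.0022]
tip, pivot, handle ends [ 0.0567 -0.0019 -0.0597 -0.0588] [ 0.0009 -0.0001  0.0105 -0.0139]
same lower [ 0.0563 -0.0046 -0.0647 -0.0638] [ 0.0009 -0.0001  0.0109 -0.0144]
green pad [-0.0744] [0.0022]
```

View pics/crop2.png

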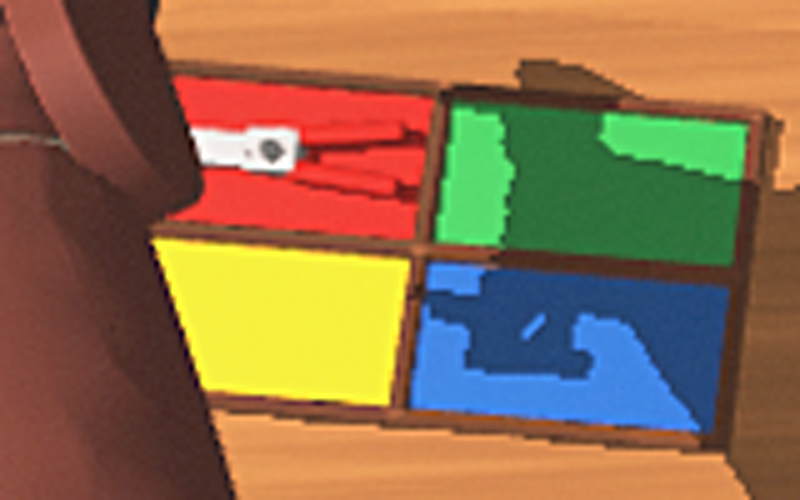

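The top crop shows the pliers fully inside the red bay with about 8 mm to spare. Next, the graver.

Call:
arm_command --moves '[[1, [-0.15, -0.02, -0.02], 0], [1, [-0.38, -0.04, -0.04], 0], [1, [-0.65, -0.06, -0.06], 0], [1, [-0.9, -0.09, -0.07], 0]]'

```text
time: 12.13
tool_pos: [0.5308, 0.2038, 0.165]
tool_rot: [-0.001, 0.751, 0.661, -0.002]
contact_force: [1.1, -0.1, -0.1]
gripper_width: 0.998
grasp_force: 0.0
```

Call:
arm_command --moves '[[1, [-0.25, -0.02, -0.02], 0], [1, [-0.5, -0.05, -0.04], 0], [1, [-0.75, -0.08, -0.06], 0], [1, [-1, -0.1, -0.08], 0]]'

```text
time: 12.47
tool_pos: [0.4962, 0.0569, 0.177]
tool_rot: [-0.001, 0.751, 0.66, -0.001]
contact_force: [0.7, -0.7, -0.5]
gripper_width: 0.999
grasp_force: 0.0
```

Call:
arm_command --moves '[[1, [-0.25, -0.02, -0.02], 0], [1, [-0.5, -0.05, -0.04], 0], [1, [-0.75, -0.08, -0.06], 0], [1, [-1, -0.1, -0.08], 0]]'

```text
time: 12.8
tool_pos: [0.4622, -0.0896, 0.1892]
tool_rot: [-0.001, 0.751, 0.66, -0.001]
contact_force: [0.6, 0.5, -0.7]
gripper_width: 0.998
grasp_force: 0.0
```

Call:
arm_command --moves '[[1, [-0.25, -0.02, 0], 0.02], [1, [-0.5, -0.04, 0], 0.04], [1, [-0.7, -0.06, 0], 0.06], [1, [-0.83, -0.08, 0], 0.08], [1, [-0.88, -0.085, 0.05], 0.1], [1, [-0.88, -0.085, 0.1], 0.12], [1, [-0.88, -0.085, 0.2], 0.138], [1, [-0.88, -0.085, 0.25], 0.138], [1, [-0.88, -0.085, 0.25], 0.138], [1, [-0.88, -0.085, 0.25], 0.138], [1, [-0.88, -0.085, 0.25], 0.138], [1, [-0.88, -0.085, 0.25], 0.138], [1, [-0.88, -0.085, 0.25], 0.138]]'

```text
time: 13.88
tool_pos: [0.435, -0.2179, 0.1544]
tool_rot: [0.001, 0.959, 0.284, 0.0]
contact_force: [0.3, 0.1, -0.0]
gripper_width: 0.997
grasp_force: 0.0
```

Run:
```python
from h import *
np.set_printoptions(precision=4,suppress=True)
w=manip.grab_frame("wrist"); save(w,"w5.png"); s=manip.state();print(s["time"],s["tool_pos"],psi()[0],s["joint_pos"])
k,cs=cmask(w,"yellow",(0,0,640,400)); 
for a,ce,m in cs[:2]: print(a,ce,axis(w,m,.013),axis(w,m,.018))
```

```text
13.9333 [ 0.435  -0.2179  0.1543] 33.01377748862356 [-0.6175 -0.2016  2.0283  0.      1.3136  0.3771]
1811 [325.2523 192.8851] (array([ 0.4355, -0.2175]), np.float64(-144.65800084751413), array([-0.0281,  0.0264]), np.float64(0.026417492844681582)) (array([ 0.4366, -0.2168]), np.float64(-144.65800084751416), array([-0.0275,  0.0259]), np.float64(0.025907057440273516))
```

View pics/w5.png

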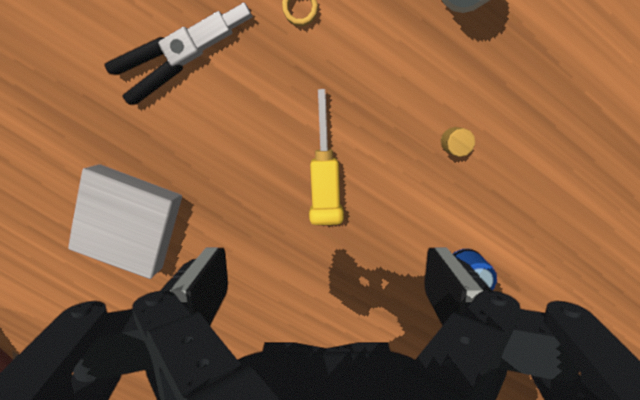

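The graver is at handle px (325,190) and tip (322,90), nearly aligned with the tool. The grey block's near corner is at (180,200) and the loupe at (478,268). I'll check clearances.

Run:
```python
from h import *
np.set_printoptions(precision=4,suppress=True)
w=manip.grab_frame("wrist")
g=np.array([.439,-.215]);a=np.radians(35.3);X=np.array([np.cos(a),np.sin(a)]);Y=np.array([np.sin(a),-np.cos(a)])
for n,uv,z in [("block",[[180,197],[155,277]],.015),("tip",[[322,90]],.009),("kn",[[326,222]],.01),("loupe",[[478,268]],.028),("cork",[[458,142]],.012)]:
    d=back(w,uv,z)[:,:2]-g; print(n,d@X,d@Y)
go([*g,.06],35.3,"up"); go([*g,.029],35.3,"grasp")
```

```text
block [-0.0022 -0.073 ] [-0.1171 -0.151 ]
tip [0.0751] [0.0008]
kn [-0.0299] [-0.0005]
loupe [-0.0686] [0.122]
cork [0.0323] [0.1051]
up shift [ 0.033 -0.002  0.628] turn -0.0064 norm mm 94 j6~ 0.5
grasp shift [ 0.033 -0.002  0.835] turn -0.0064 norm mm 125 j6~ 0.5
```

Call:
arm_command --moves '[[1, [0.01, 0, 0.15], -0.0064], [1, [0.02, 0, 0.32], -0.0064], [0.5, [0.033, 0, 0.48], -0.0064], [0.3, [0.033, 0, 0.6], -0.0064], [0.3, [0.033, 0, 0.69], -0.0064], [0.3, [0.033, 0, 0.76], -0.0064], [0.3, [0.033, 0, 0.81], -0.0064], [0.3, [0.033, 0, 0.835], -0.0064], [0.3, [0.033, 0, 0.835], -0.0064], [0.3, [0.033, 0, 0.835], -0.0064], [0.3, [0.033, 0, 0.835], -0.0064], [-1, [0.033, 0, 0.835], -0.0064], [-1, [0.033, 0, 0.835], -0.0064], [-1, [0.033, 0, 0.835], -0.0064], [-1, [0.033, 0, 0.835], -0.0064], [-1, [0.033, 0, 0.835], -0.0064], [-1, [0.033, 0, 0.835], -0.0064], [-1, [0.033, 0, 0.835], -0.0064]]'

```text
time: 15.48
tool_pos: [0.4393, -0.2155, 0.0291]
tool_rot: [0.001, 0.953, 0.303, 0.0]
contact_force: [-0.4, 0.1, 6.0]
gripper_width: 0.24
grasp_force: 61.4
```

Call:
arm_command --moves '[[-1, [0, 0, -0.03], 0], [-1, [0, 0, -0.1], 0], [-1, [0, 0, -0.25], 0], [-1, [0, 0, -0.42], 0], [-1, [0, 0, -0.6], 0], [-1, [0, 0, -0.72], 0], [-1, [0, 0, -0.78], 0], [-1, [0, 0, -0.78], 0]]'

```text
time: 16.15
tool_pos: [0.4399, -0.2158, 0.1481]
tool_rot: [0.002, 0.953, 0.303, 0.002]
contact_force: [0.7, 0.2, -0.4]
gripper_width: 0.24
grasp_force: 60.7
```

Call:
arm_command --moves '[[-1, [0.07, -0.08, 0], 0], [-1, [0.2, -0.24, 0], 0], [-1, [0.34, -0.4, 0], 0], [-1, [0.48, -0.57, 0], 0], [-1, [0.62, -0.74, 0], 0], [-1, [0.77, -0.91, 0], 0]]'

```text
time: 16.65
tool_pos: [0.4527, -0.0353, 0.1433]
tool_rot: [-0.001, 0.953, 0.303, -0.001]
contact_force: [-0.1, 0.5, 0.1]
gripper_width: 0.24
grasp_force: 60.7
```

Call:
arm_command --moves '[[-1, [0.14, -0.17, 0], 0], [-1, [0.28, -0.33, 0], 0], [-1, [0.42, -0.5, 0], 0], [-1, [0.56, -0.67, 0], 0], [-1, [0.7, -0.83, 0], 0], [-1, [0.8, -0.95, 0], 0]]'

```text
time: 17.15
tool_pos: [0.4685, 0.1509, 0.1433]
tool_rot: [-0.0, 0.953, 0.304, -0.002]
contact_force: [-0.1, -0.9, 0.1]
gripper_width: 0.239
grasp_force: 60.7
```

Call:
arm_command --moves '[[-1, [0.14, -0.17, 0], -0.015], [-1, [0.28, -0.33, 0], -0.035], [-1, [0.42, -0.5, 0], -0.055], [-1, [0.54, -0.65, 0], -0.075], [-1, [0.64, -0.77, 0], -0.095], [-1, [0.72, -0.86, 0], -0.115], [-1, [0.763, -0.907, 0], -0.1315], [-1, [0.763, -0.907, 0], -0.1315], [-1, [0.763, -0.907, 0], -0.1315], [-1, [0.763, -0.907, 0], -0.1315], [-1, [0.763, -0.907, 0], -0.1315], [-1, [0.763, -0.907, 0], -0.1315]]'

```text
time: 18.15
tool_pos: [0.4847, 0.325, 0.145]
tool_rot: [-0.0, 0.752, 0.659, -0.0]
contact_force: [0.4, 0.6, 0.2]
gripper_width: 0.239
grasp_force: 60.7
```

Run:
```python
from h import *
np.set_printoptions(precision=4,suppress=True)
w=manip.grab_frame("wrist"); save(w,"w6.png"); s=manip.state();print(s["time"],s["tool_pos"],psi()[0],s["gripper_width"],s["contact_force"])
go([.4847,.3256,.037],82.65,"place")
```

```text
18.2 [0.4848 0.3252 0.1452] 82.50714247754011 0.2325576603836457 [-0.1514 -0.7517 -0.8755]
place shift [ 0.003 -0.001  0.721] turn -0.0004 norm mm 108 j6~ 0.72
```

View pics/w6.png

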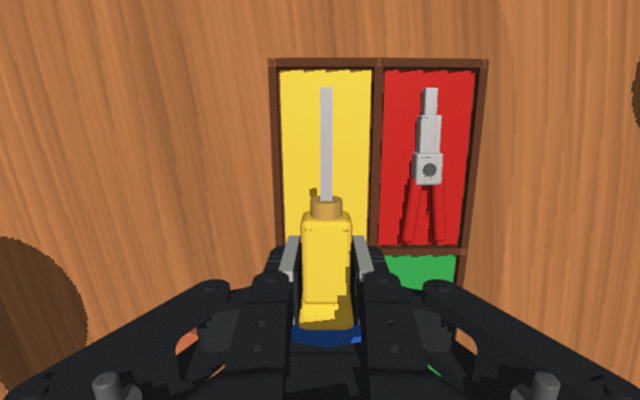

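The graver is held straight, aligned over the yellow bay (pad px 280–372), so I lower it.

Call:
arm_command --moves '[[-1, [0, 0, 0.15], 0], [-1, [0, 0, 0.3], 0], [-1, [0, 0, 0.43], 0], [-1, [0, 0, 0.53], 0], [-1, [0, 0, 0.6], 0], [-1, [0, 0, 0.65], 0], [-1, [0, 0, 0.68], 0], [-1, [0, 0, 0.695], 0], [-1, [0, 0, 0.7], 0], [-1, [0, 0, 0.705], 0], [-1, [0, 0, 0.71], 0], [-1, [0, 0, 0.71], 0], [-1, [0, 0, 0.71], 0], [-1, [0, 0, 0.71], 0]]'

```text
time: 19.37
tool_pos: [0.4849, 0.326, 0.0392]
tool_rot: [0.0, 0.751, 0.66, 0.0]
contact_force: [-0.6, -0.3, -0.3]
gripper_width: 0.241
grasp_force: 60.7
```

Call:
arm_command --moves '[[-1, [0, 0, 0.004], 0], [-1, [0, 0, 0.008], 0], [-1, [0, 0, 0.01], 0], [-1, [0, 0, 0.01], 0], [-1, [0, 0, 0.01], 0]]'

```text
time: 19.78
tool_pos: [0.4847, 0.3259, 0.0373]
tool_rot: [-0.0, 0.751, 0.66, -0.0]
contact_force: [-0.3, -0.0, 0.4]
gripper_width: 0.236
grasp_force: 60.8
```

Call:
arm_command --moves '[[-1, [0, 0, 0.002], 0], [-1, [0, 0, 0.004], 0], [-1, [0, 0, 0.006], 0], [-1, [0, 0, 0.006], 0], [-1, [0, 0, 0.006], 0]]'

```text
time: 20.2
tool_pos: [0.4848, 0.3259, 0.0372]
tool_rot: [-0.0, 0.751, 0.66, -0.0]
contact_force: [-3.1, -2.0, 5.3]
gripper_width: 0.236
grasp_force: 61.4
```

Call:
arm_command --moves '[[-0.4, [0, 0, 0], 0], [-0.3, [0, 0, 0], 0], [-0.2, [0, 0, 0], 0], [-0.1, [0, 0, 0], 0], [-0.1, [0, 0, 0], 0], [-0.1, [0, 0, -0.05], 0], [-0.1, [0, 0, -0.15], 0], [-0.1, [0, 0, -0.3], 0], [-0.1, [0, 0, -0.5], 0], [0.2, [0, 0, -0.7], 0], [1, [0, 0, -0.9], 0], [1, [0, 0, -0.95], 0], [1, [0, 0, -0.95], 0], [1, [0, 0, -0.95], 0]]'

```text
time: 21.37
tool_pos: [0.4847, 0.3259, 0.179]
tool_rot: [0.0, 0.751, 0.66, 0.0]
contact_force: [-0.4, -0.6, -0.4]
gripper_width: 1.003
grasp_force: 0.0
```

Run:
```python
from h import *
np.set_printoptions(precision=4,suppress=True)
w=manip.grab_frame("wrist"); save(w,"w7.png"); s=manip.state();print(s["time"],s["tool_pos"],psi()[0],s["contact_force"])
go([.620,-.048,.18],12.5,"jar")
```

```text
21.4167 [0.484  0.3255 0.1774] 82.6086352419022 [ 0.3502  0.8682 -0.301 ]
jar shift [-2.353  1.22  -0.017] turn 0.1947 norm mm 397 j6~ 1.28
```

View pics/w7.png

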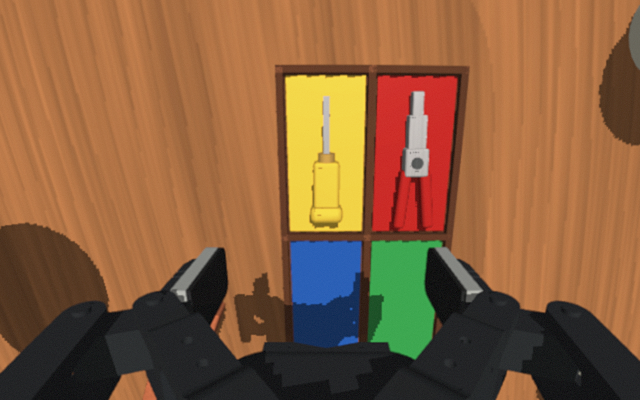

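The graver lies lengthwise inside the yellow bay, from tip (326,97) to knob (326,222). Next, the jar.

Call:
arm_command --moves '[[1, [-0.12, 0.06, 0], 0], [1, [-0.33, 0.17, 0], 0], [1, [-0.56, 0.29, 0], 0], [1, [-0.8, 0.41, 0], 0]]'

```text
time: 21.75
tool_pos: [0.529, 0.1978, 0.1759]
tool_rot: [-0.001, 0.751, 0.661, -0.002]
contact_force: [1.0, -0.5, -0.2]
gripper_width: 0.998
grasp_force: 0.0
```

Call:
arm_command --moves '[[1, [-0.24, 0.12, 0], 0], [1, [-0.48, 0.24, 0], 0], [1, [-0.7, 0.36, 0], 0], [1, [-0.9, 0.47, 0], 0]]'

```text
time: 22.08
tool_pos: [0.5818, 0.0538, 0.1759]
tool_rot: [-0.002, 0.751, 0.66, -0.002]
contact_force: [0.5, 0.1, 0.9]
gripper_width: 1.0
grasp_force: 0.0
```

Call:
arm_command --moves '[[1, [-0.2, 0.11, 0], 0], [1, [-0.39, 0.2, 0], 0], [1, [-0.54, 0.28, 0], 0], [1, [-0.65, 0.34, 0], 0], [1, [-0.65, 0.34, 0], 0], [1, [-0.65, 0.34, 0], 0], [1, [-0.65, 0.34, 0], 0], [1, [-0.65, 0.34, 0], 0], [1, [-0.65, 0.34, 0], 0], [1, [-0.65, 0.34, 0], 0]]'

```text
time: 22.92
tool_pos: [0.6206, -0.0462, 0.1788]
tool_rot: [-0.0, 0.751, 0.661, -0.0]
contact_force: [0.1, -0.6, 0.3]
gripper_width: 0.999
grasp_force: 0.0
```

```bash
cat >> h.py <<'E'
def disc(w,c,z,box=(0,0,640,400)):
    k,cs=cmask(w,c,box)
    a,ce,m=cs[0]; v,u=np.nonzero(m); P=back(w,np.c_[u,v],z)[:,:2].astype(np.float32)
    return a,ce,P.mean(0),cv2.minEnclosingCircle(P)
E
python3 - <<'E'
from h import *
np.set_printoptions(precision=4,suppress=True)
w=manip.grab_frame("wrist"); save(w,"w8.png"); s=manip.state();print(s["time"],s["tool_pos"],psi()[0])
print(disc(w,"green",.045))
print([(r["confidence"],np.round(r["extent"])) for r in manip.search_frame(w,"green_jar")[:2]])
E
```

```text
22.9667 [ 0.6207 -0.0464  0.1789] 82.67753308882575
(np.int32(1921), array([324.2806, 192.3503]), array([ 0.6213, -0.0442], dtype=float32), ((0.6212594509124756, -0.044372860342264175), 0.02016063965857029))
[(0.94, array([299., 160., 351., 218.]))]
```

View pics/w8.png

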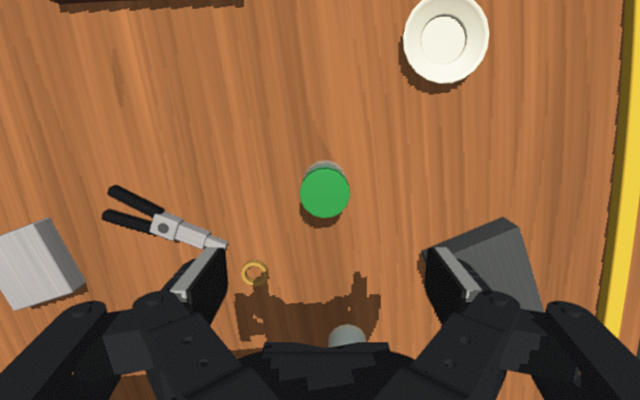

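The green lid is at (324,192), with a circle fit of 20.2 mm radius as expected. The black pliers' jaw tip at (225,245) is about 95 mm to the side, so it's clear.

Call:
arm_command --moves '[[1, [0.013, 0.003, 0.12], 0], [0.8, [0.013, 0.003, 0.3], 0], [0.6, [0.013, 0.003, 0.48], 0], [0.6, [0.013, 0.003, 0.64], 0], [0.6, [0.013, 0.003, 0.77], 0], [0.6, [0.013, 0.003, 0.86], 0], [0.6, [0.013, 0.003, 0.92], 0], [0.6, [0.013, 0.003, 0.94], 0], [0.6, [0.013, 0.003, 0.94], 0], [0.6, [0.013, 0.003, 0.94], 0], [0.6, [0.013, 0.003, 0.94], 0], [0.6, [0.013, 0.003, 0.94], 0], [-1, [0.013, 0.003, 0.94], 0], [-1, [0.013, 0.003, 0.94], 0], [-1, [0.013, 0.003, 0.94], 0], [-1, [0.013, 0.003, 0.94], 0], [-1, [0.013, 0.003, 0.94], 0], [-1, [0.013, 0.003, 0.94], 0]]'

```text
time: 24.52
tool_pos: [0.6222, -0.0455, 0.0387]
tool_rot: [0.0, 0.751, 0.66, 0.0]
contact_force: [-1.2, 0.0, 4.9]
gripper_width: 0.446
grasp_force: 60.7
```

Call:
arm_command --moves '[[-1, [0, 0, -0.03], 0], [-1, [0, 0, -0.1], 0], [-1, [0, 0, -0.25], 0], [-1, [0, 0, -0.42], 0], [-1, [0, 0, -0.55], 0], [-1, [0.05, -0.02, -0.6], 0], [-1, [0.15, -0.07, -0.6], 0], [-1, [0.3, -0.14, -0.6], 0], [-1, [0.48, -0.23, -0.6], 0], [-1, [0.66, -0.31, -0.6], 0], [-1, [0.84, -0.4, -0.6], 0]]'

```text
time: 25.43
tool_pos: [0.5757, 0.0896, 0.1255]
tool_rot: [-0.001, 0.751, 0.66, -0.001]
contact_force: [0.8, 0.5, -1.5]
gripper_width: 0.452
grasp_force: 60.4
```

Call:
arm_command --moves '[[-1, [0.18, -0.09, 0], 0], [-1, [0.34, -0.17, 0], 0], [-1, [0.48, -0.23, 0], 0], [-1, [0.58, -0.28, 0], 0], [-1, [0.64, -0.31, 0], 0], [-1, [0.674, -0.321, 0], 0], [-1, [0.674, -0.321, 0], 0], [-1, [0.674, -0.321, 0], 0], [-1, [0.674, -0.321, 0], 0], [-1, [0.674, -0.321, 0], 0]]'

```text
time: 26.27
tool_pos: [0.5438, 0.193, 0.1278]
tool_rot: [0.0, 0.752, 0.66, -0.0]
contact_force: [-0.5, 0.2, -1.1]
gripper_width: 0.448
grasp_force: 60.4
```

Run:
```python
from h import *
np.set_printoptions(precision=4,suppress=True)
w=manip.grab_frame("wrist"); s=manip.state();print(s["time"],s["tool_pos"],psi()[0],s["gripper_width"],s["contact_force"])
save(w,"w9.png")
go([.544,.1935,.0485],82.65,"place")
```

```text
26.3167 [0.5439 0.193  0.1279] 82.53539593734024 0.4528209727922749 [-0.6592  0.6042 -0.1177]
place shift [0.004 0.    0.529] turn -0.0003 norm mm 79 j6~ 0.47
```

View pics/w9.png

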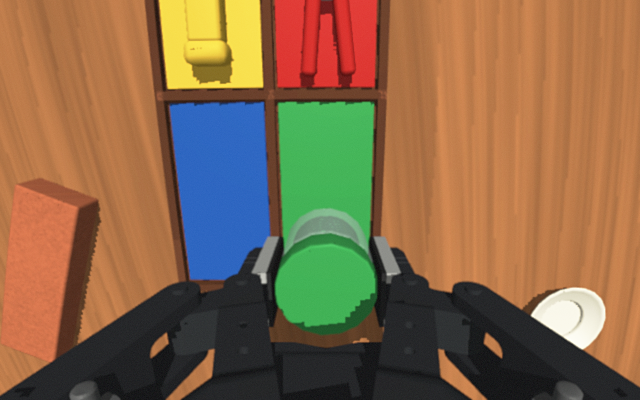

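The jar is held upright and centred across the green bay (pad px 280–373). The pliers' and graver's ends clear their bay edges. I lower the jar.

Call:
arm_command --moves '[[-1, [0, 0, 0.1], 0], [-1, [0, 0, 0.22], 0], [-1, [0, 0, 0.33], 0], [-1, [0, 0, 0.42], 0], [-1, [0, 0, 0.47], 0], [-1, [0, 0, 0.5], 0], [-1, [0, 0, 0.515], 0], [-1, [0, 0, 0.522], 0], [-1, [0, 0, 0.529], 0], [-1, [0, 0, 0.529], 0], [-1, [0, 0, 0.529], 0], [-1, [0, 0, 0.529], 0]]'

```text
time: 27.32
tool_pos: [0.5439, 0.1939, 0.0492]
tool_rot: [0.0, 0.751, 0.66, 0.0]
contact_force: [-0.1, -0.0, -0.9]
gripper_width: 0.454
grasp_force: 60.4
```

Call:
arm_command --moves '[[-1, [0, 0, 0.004], 0], [-1, [0, 0, 0.008], 0], [-1, [0, 0, 0.011], 0], [-1, [0, 0, 0.011], 0], [-1, [0, 0, 0.011], 0]]'

```text
time: 27.73
tool_pos: [0.5435, 0.1938, 0.0468]
tool_rot: [-0.0, 0.751, 0.66, -0.0]
contact_force: [0.1, 0.4, -1.7]
gripper_width: 0.456
grasp_force: 60.4
```

Call:
arm_command --moves '[[-1, [0, 0, 0.003], 0], [-1, [0, 0, 0.006], 0], [-1, [0, 0, 0.008], 0], [-1, [0, 0, 0.008], 0], [-1, [0, 0, 0.008], 0]]'

```text
time: 28.15
tool_pos: [0.5436, 0.1938, 0.0467]
tool_rot: [-0.0, 0.751, 0.66, -0.0]
contact_force: [-3.4, -1.3, 6.5]
gripper_width: 0.452
grasp_force: 60.9
```

Call:
arm_command --moves '[[0, [0, 0, 0], 0], [0.1, [0, 0, 0], 0], [0.25, [0, 0, 0], 0], [0.4, [0, 0, 0], 0], [0.4, [0, 0, 0], 0], [0.4, [0, 0, -0.05], 0], [0.4, [0, 0, -0.15], 0], [0.4, [0, 0, -0.3], 0], [0.4, [0, 0, -0.5], 0], [0.6, [0, 0, -0.7], 0], [1, [0, 0, -0.85], 0], [1, [0, 0, -0.9], 0], [1, [0, 0, -0.9], 0], [1, [0, 0, -0.9], 0]]'

```text
time: 29.32
tool_pos: [0.5433, 0.1937, 0.1802]
tool_rot: [-0.0, 0.751, 0.66, -0.0]
contact_force: [-0.5, 0.3, -0.7]
gripper_width: 1.004
grasp_force: 0.0
```

Run:
```python
from h import *
np.set_printoptions(precision=4,suppress=True)
w=manip.grab_frame("wrist"); s=manip.state();print(s["time"],s["tool_pos"],psi()[0])
k,cs=cmask(w,"green",(0,0,640,400)); t=manip.grab_frame("top"); print([(r["confidence"],np.round(r["extent"],1),back(t,[(r["extent"][0]+r["extent"][2])/2,(r["extent"][1]+r["extent"][3])/2],.04)[0]) for r in manip.search_frame(t,"green_jar")[:2]])
go([.448,-.360,.18],82.65,"loupe")
save(w,"w10.png")
```

```text
29.3667 [0.5426 0.1936 0.1789] 82.61037833432779
[(0.69, array([385.9, 153.6, 408.6, 175.1]), array([ 0.6161, -0.2188,  0.04  ]))]
loupe shift [-3.74  -0.148 -0.007] turn -0.0001 norm mm 561 j6~ -0.55
```

View pics/w10.png

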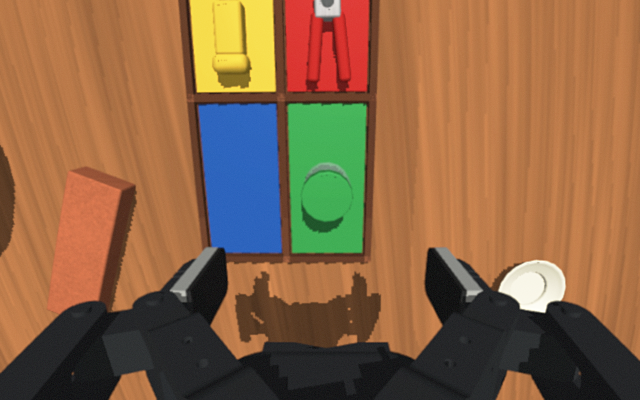

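The jar stands upright, centred in the green bay. Next, the loupe.

Call:
arm_command --moves '[[1, [-0.15, -0.01, 0], 0], [1, [-0.38, -0.02, 0], 0], [1, [-0.63, -0.03, 0], 0], [1, [-0.88, -0.04, 0], 0]]'

```text
time: 29.8
tool_pos: [0.5192, 0.0627, 0.1786]
tool_rot: [-0.001, 0.751, 0.661, -0.001]
contact_force: [0.8, -0.1, 0.1]
gripper_width: 0.999
grasp_force: 0.0
```

Call:
arm_command --moves '[[1, [-0.25, -0.01, 0], 0], [1, [-0.5, -0.02, 0], 0], [1, [-0.75, -0.03, 0], 0], [1, [-1, -0.04, 0], 0]]'

```text
time: 30.13
tool_pos: [0.4939, -0.0857, 0.1789]
tool_rot: [-0.001, 0.751, 0.66, -0.001]
contact_force: [0.9, 0.4, -0.0]
gripper_width: 0.999
grasp_force: 0.0
```

Call:
arm_command --moves '[[1, [-0.25, -0.01, 0], 0], [1, [-0.5, -0.02, 0], 0], [1, [-0.75, -0.03, 0], 0], [1, [-1, -0.04, 0], 0]]'

```text
time: 30.47
tool_pos: [0.4687, -0.2336, 0.1789]
tool_rot: [-0.001, 0.751, 0.66, -0.0]
contact_force: [0.3, 0.7, 0.1]
gripper_width: 1.005
grasp_force: 0.0
```

Call:
arm_command --moves '[[1, [-0.25, -0.01, 0], 0], [1, [-0.48, -0.02, 0], 0], [1, [-0.66, -0.02, 0], 0], [1, [-0.79, -0.03, 0], 0], [1, [-0.86, -0.03, 0], 0], [1, [-0.86, -0.03, 0], 0], [1, [-0.86, -0.03, 0], 0], [1, [-0.86, -0.03, 0], 0], [1, [-0.86, -0.03, 0], 0], [1, [-0.86, -0.03, 0], 0], [1, [-0.86, -0.03, 0], 0]]'

```text
time: 31.38
tool_pos: [0.4494, -0.3588, 0.1808]
tool_rot: [0.0, 0.751, 0.661, 0.0]
contact_force: [-0.5, -0.8, -0.5]
gripper_width: 1.0
grasp_force: 0.0
```

Run:
```python
from h import *
np.set_printoptions(precision=4,suppress=True)
w=manip.grab_frame("wrist"); s=manip.state();print(s["time"],s["tool_pos"],psi()[0])
h=cv2.cvtColor(w["frame"],cv2.COLOR_RGB2HSV); b=[(r["confidence"],np.round(r["extent"])) for r in manip.search_frame(w,"blue_loupe")[:2]]; print(b)
e=b[0][1]; m=np.zeros((400,640),bool); 
k=cv2.inRange(h,(90,60,60),(125,255,255))>0
m[int(e[1])-8:int(e[3])+8,int(e[0])-8:int(e[2])+8]=1; v,u=np.nonzero(k&m)
# ring on top: use mask, top circle
print(u.min(),u.max(),v.min(),v.max())
for z in(.03,.015): print(cv2.minEnclosingCircle(back(w,np.c_[u,v],z)[:,:2].astype(np.float32)))
cv2.imwrite("pics/w11.png",w["frame"][:,:,::-1])
```

```text
31.4333 [ 0.4494 -0.359   0.1809] 82.66977950643341
[(0.62, array([300., 169., 340., 212.]))]
299 338 168 211
((0.4455305337905884, -0.3584117293357849), 0.018900102004408836)
((0.44475263357162476, -0.3621264100074768), 0.019951773807406425)
```

View pics/w11.png

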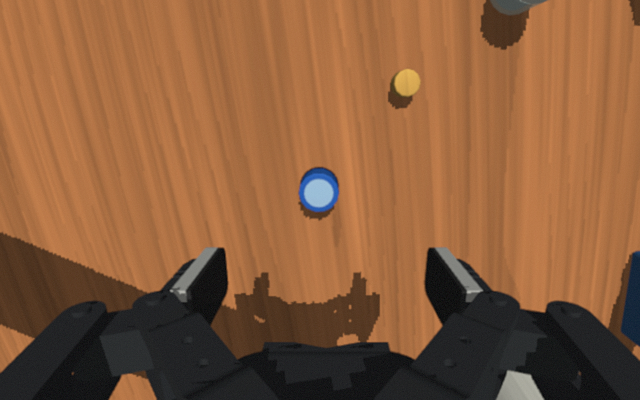

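The loupe stands with its lens at (319,192) and clear surroundings.

Call:
arm_command --moves '[[1, [-0.01, -0.025, 0.12], 0], [0.8, [-0.01, -0.025, 0.3], 0], [0.5, [-0.01, -0.025, 0.5], 0], [0.5, [-0.01, -0.025, 0.68], 0], [0.5, [-0.01, -0.025, 0.82], 0], [0.5, [-0.01, -0.025, 0.92], 0], [0.5, [-0.01, -0.025, 0.97], 0], [0.5, [-0.01, -0.025, 0.986], 0], [0.5, [-0.01, -0.025, 0.986], 0], [0.5, [-0.01, -0.025, 0.986], 0], [0.5, [-0.01, -0.025, 0.986], 0], [0.5, [-0.01, -0.025, 0.986], 0], [-1, [-0.01, -0.025, 0.986], 0], [-1, [-0.01, -0.025, 0.986], 0], [-1, [-0.01, -0.025, 0.986], 0], [-1, [-0.01, -0.025, 0.986], 0], [-1, [-0.01, -0.025, 0.986], 0], [-1, [-0.01, -0.025, 0.986], 0]]'

```text
time: 32.98
tool_pos: [0.4456, -0.3611, 0.0336]
tool_rot: [0.001, 0.751, 0.66, -0.0]
contact_force: [-0.8, 0.1, 5.6]
gripper_width: 0.379
grasp_force: 59.9
```

Call:
arm_command --moves '[[-1, [0, 0, -0.03], 0], [-1, [0, 0, -0.1], 0], [-1, [0, 0, -0.25], 0], [-1, [0, 0, -0.42], 0], [-1, [0, 0, -0.6], 0], [-1, [0.05, 0, -0.7], 0], [-1, [0.15, -0.01, -0.7], 0], [-1, [0.32, -0.03, -0.7], 0], [-1, [0.52, -0.05, -0.7], 0], [-1, [0.72, -0.06, -0.7], 0], [-1, [0.92, -0.08, -0.7], 0]]'

```text
time: 33.9
tool_pos: [0.4499, -0.2197, 0.1361]
tool_rot: [-0.001, 0.751, 0.66, -0.0]
contact_force: [-0.1, 0.2, -0.8]
gripper_width: 0.374
grasp_force: 59.7
```

Call:
arm_command --moves '[[-1, [0.2, -0.02, 0], 0], [-1, [0.4, -0.04, 0], 0], [-1, [0.6, -0.05, 0], 0], [-1, [0.8, -0.07, 0], 0], [-1, [1, -0.09, 0], 0]]'

```text
time: 34.32
tool_pos: [0.4553, -0.0693, 0.1362]
tool_rot: [-0.001, 0.751, 0.66, -0.001]
contact_force: [0.1, -0.2, -0.5]
gripper_width: 0.377
grasp_force: 59.7
```

Call:
arm_command --moves '[[-1, [0.2, -0.02, 0], 0], [-1, [0.4, -0.04, 0], 0], [-1, [0.6, -0.05, 0], 0], [-1, [0.8, -0.07, 0], 0], [-1, [1, -0.09, 0], 0]]'

```text
time: 34.73
tool_pos: [0.461, 0.0808, 0.1362]
tool_rot: [-0.001, 0.751, 0.66, -0.001]
contact_force: [0.7, 0.9, -0.5]
gripper_width: 0.378
grasp_force: 59.7
```

Call:
arm_command --moves '[[-1, [0.2, -0.02, 0], 0], [-1, [0.4, -0.04, 0], 0], [-1, [0.57, -0.05, 0], 0], [-1, [0.7, -0.06, 0], 0], [-1, [0.79, -0.07, 0], 0], [-1, [0.835, -0.071, 0], 0], [-1, [0.835, -0.071, 0], 0], [-1, [0.835, -0.071, 0], 0], [-1, [0.835, -0.071, 0], 0], [-1, [0.835, -0.071, 0], 0], [-1, [0.835, -0.071, 0], 0]]'

```text
time: 35.65
tool_pos: [0.4684, 0.2035, 0.1377]
tool_rot: [0.0, 0.752, 0.66, -0.0]
contact_force: [-0.6, -0.3, 0.2]
gripper_width: 0.372
grasp_force: 59.7
```

Run:
```python
from h import *
np.set_printoptions(precision=4,suppress=True)
w=manip.grab_frame("wrist"); s=manip.state();print(s["time"],s["tool_pos"],psi()[0],s["gripper_width"],s["contact_force"])
save(w,"w12.png")
go([.4684,.2036,.0435],82.65,"place")
```

```text
35.7 [0.4684 0.2037 0.1378] 82.54384651733727 0.3750120629319266 [-0.2338  0.4646 -0.6591]
place shift [-0.    -0.     0.629] turn -0.0003 norm mm 94 j6~ 0.54
```

Call:
arm_command --moves '[[-1, [0, 0, 0.1], 0], [-1, [0, 0, 0.25], 0], [-1, [0, 0, 0.39], 0], [-1, [0, 0, 0.49], 0], [-1, [0, 0, 0.56], 0], [-1, [0, 0, 0.595], 0], [-1, [0, 0, 0.612], 0], [-1, [0, 0, 0.622], 0], [-1, [0, 0, 0.629], 0], [-1, [0, 0, 0.629], 0], [-1, [0, 0, 0.629], 0], [-1, [0, 0, 0.629], 0]]'

```text
time: 36.7
tool_pos: [0.4689, 0.2045, 0.0442]
tool_rot: [0.0, 0.751, 0.66, 0.001]
contact_force: [-0.1, -1.1, -0.7]
gripper_width: 0.375
grasp_force: 59.7
```

Call:
arm_command --moves '[[-1, [0, 0, 0.004], 0], [-1, [0, 0, 0.008], 0], [-1, [0, 0, 0.012], 0], [-1, [0, 0, 0.012], 0], [-1, [0, 0, 0.012], 0]]'

```text
time: 37.12
tool_pos: [0.4684, 0.2043, 0.0417]
tool_rot: [0.0, 0.751, 0.66, 0.0]
contact_force: [0.5, 0.1, -0.9]
gripper_width: 0.376
grasp_force: 59.7
```

Call:
arm_command --moves '[[-1, [0, 0, 0.003], 0], [-1, [0, 0, 0.006], 0], [-1, [0, 0, 0.006], 0], [-1, [0, 0, 0.006], 0]]'

```text
time: 37.45
tool_pos: [0.4684, 0.2043, 0.0416]
tool_rot: [-0.0, 0.751, 0.66, -0.0]
contact_force: [-3.1, -0.8, 7.3]
gripper_width: 0.376
grasp_force: 60.3
```

Call:
arm_command --moves '[[-0.1, [0, 0, 0], 0], [0, [0, 0, 0], 0], [0.1, [0, 0, 0], 0], [0.2, [0, 0, 0], 0], [0.2, [0, 0, 0], 0], [0.2, [0, 0, -0.05], 0], [0.2, [0, 0, -0.15], 0], [0.2, [0, 0, -0.3], 0], [0.2, [0, 0, -0.5], 0], [0.4, [0, 0, -0.7], 0], [0.8, [-0.1, 0, -0.9], 0], [0.8, [-0.3, 0, -1], 0], [0.8, [-0.5, 0, -1], 0], [0.8, [-0.6, 0, -1], 0], [0.8, [-0.6, 0, -1], 0], [0.8, [-0.6, 0, -1], 0], [0.8, [-0.6, 0, -1], 0], [0.8, [-0.6, 0, -1], 0]]'

```text
time: 38.95
tool_pos: [0.4567, 0.1158, 0.1906]
tool_rot: [-0.0, 0.751, 0.66, -0.0]
contact_force: [-0.4, -0.7, 0.4]
gripper_width: 0.906
grasp_force: 0.0
```

Run:
```python
from h import *
w=manip.grab_frame("wrist"); s=manip.state();print(s["time"],s["tool_pos"]); t=manip.grab_frame("scene")
f=np.hstack([cv2.resize(w["frame"],(480,300)),cv2.resize(t["frame"][100:280,180:440],(320,222))[:222].copy() if False else cv2.copyMakeBorder(cv2.resize(t["frame"][100:290,180:440],(320,234)),0,66,0,0,cv2.BORDER_CONSTANT)])
cv2.imwrite("pics/final.png",f[:,:,::-1])
```

```text
39.0 [0.45672271 0.11581167 0.19057041]
```

View pics/final.png

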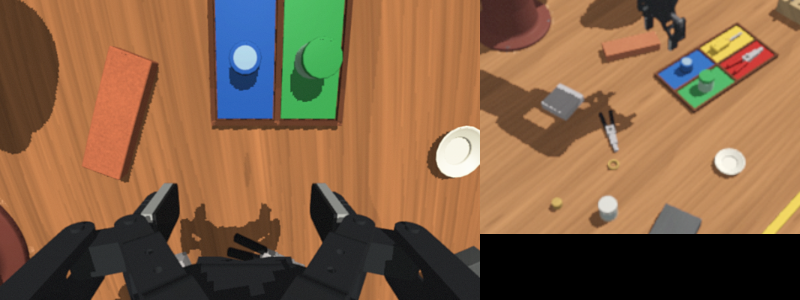

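All four pieces sit in their own bays: the loupe upright at (245,58) and the jar at (315,60) in the wrist view, and the pliers and graver in the scene view. The black pliers and white jar are where they were.

```bash
python3 -c "
from plant import manip
print(manip.job_done())"
```

```text
the job is handed in; nothing more can be done
None
```

I packed the red pliers, yellow graver, green jar and blue loupe into their matching bays, left the black pliers and white jar untouched, and handed the job in at about 39 s; no verdict came back.

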